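Set the swing fence of a trim board square and hold it for locking

TASK

Get the swing fence of the plywood trim board ready for locking: thread the brass washer and then, on top of it, the dark steel collar down the fence's pivot stud, both fully home. Then take the try square by its blue stock, lay it flat on the board and press it into the corner between fixed rail and fence, so that its blade pushes the fence out square and both of its outer faces sit flush along rail and fence. Finish while still gripping the square and pressing it firmly against both, so that a colleague can tighten the knob; leave the cup and the sanding block where they are.

Things in the scene. Friction and masses are not known exactly. Their poses are not given: they have to be found in the camera images.
- trim_board: Plywood trim board, 180 x 180 x 12 mm, fixed flat on the bench. Origin: centre of its underside; z up, at yaw 0 its x axis points away from the robot and y to the robot's left. It carries the fixed rail along its far (+x) side, the pivot stud in its far left corner and the swing fence along its left (+y) side.
- rail: Fixed aluminium rail, a flat bar 26 x 122 x 10 mm screwed on the board. Origin: the inside corner, on the board's top; axes parallel to the board's. Its straight working face is the plane x = 0, looks to -x and runs from y = -8 to -130 mm. Its top is 10 mm above the board's top.
- fence: Swing fence, aluminium bar 10 mm high lying on the board, turning on the stud; stays where pushed (friction 0.1 N m). Origin: stud axis, at the board's top. Working face: its plane y = -22 mm, looks to -y, from x = +22 to -128 mm (free end, towards the robot). Square to the rail when its yaw equals the board's; it starts turned inward, yaw 0.08 to 0.22 rad more (range -0.12 to 0.4).
- corner (a point): Point on the board's top (12 mm above the bench) where the rail's face and the squared fence's face meet; axes parallel to the board's. It lies at x = +58, y = +40 mm of the board's frame; the stud stands at x = -14, y = +22 mm from it. When the job is done the square's origin is here and the square's yaw is the board's.
- stud_seat (a point): Point on the stud's axis at the height of the fence's top (22 mm above the bench), where the washer's underside comes to lie. The fence has a round boss of radius 22 mm here. The steel stud is 14 mm in diameter, with a tapered tip that ends 48 mm above this point.
- washer: Thick brass washer, outer diameter 36, bore 18, height 10 mm, 60 g, lying flat on the bench. Origin: centre of its underside, z up.
- collar: Dark steel collar, outer diameter 30, bore 18, height 22 mm, 70 g, standing on the bench. Origin: centre of its underside, z up. It goes on top of the washer, so its underside ends 10 mm above stud_seat.
- square: Try square lying flat, 0.2 to 0.33 kg. Origin: outer right-angled corner, underside; z up. Blue stock 24 mm wide (x = 0 to -24), 95 long (y = 0 to -95), 28 high; its outer face x = 0 goes against the rail. Steel blade 5 mm thick, flush with the stock's underside, y = 0 to -28, reaching to x = -125 mm; its outer edge y = 0 goes against the fence.
- square_grip (a point): Good place to grip the square across its stock: top of the stock, 28 mm above its underside, at x = -12, y = -50 mm of the square's frame. Lying on the board the stock stands 18 mm higher than rail and fence, so fingertips that stay 12 mm or more above the square's underside clear them.
- mix_cup: White mixing cup, 59 mm across, 50 mm high, a bystander; origin: centre of its underside.
- sanding_block: Small dark green sanding block, 41 x 20 x 12 mm, a bystander; origin: centre of its underside.
- fence_knob (a point): Top of the black five-lobed locking knob near the fence's free end, 28 mm across, 28 mm above the board's top, at x = -103, y = -9 mm of the fence's frame. It is fixed to the fence here and not to be turned.
Things that resemble listed ones, but are neither listed nor needed, are in the scene too. Several things have the shape of the washer; the one meant has the colours described above.

How it is judged:
By the outcome, as a careful person would: the job done as asked, in the order asked, and still so for the second after the job is handed in, while the arm keeps its last pose, push and grip.
It also fails if it takes over 72 s, if anything falls off the work surface, if the arm or the gripper's body presses on something with over 40 N, if the wrist force passes 120 N, or if a joint passes its speed limit or range.

ROBOT

A 6-joint arm with a two-finger parallel gripper is mounted at the origin on a cart in front of the work surface, level with it; the furniture and walls round the work are solid. World frame = base frame: x ahead of the robot, y to its left, z up, the work surface at z = 0. Lengths are in m, angles in degrees, forces in N, time in s.
With the tool pointing down it reaches from about 0.375 to 0.9 m from the base axis. Payload 3.1 kg.
Tool frame: the origin (TCP) lies on the centre line of the jaws, within the pads' length; the fingertips stand finger_overhang ahead of it and the grasp point (between the pads) lies 5 mm behind it (finger_overhang is the distance from the TCP to the fingertips, in m); z points along the fingers, y is the line along which they close (so a half turn about z gives the same grasp; the last joint's range is limited). The gripper opens to 87 mm and grips with 3 to 60 N. Pads are 19 mm wide; open, the fingers measure 117 mm over their backs; the gripper's body (75 mm by 190 mm) begins 51 mm behind the grasp point.
Start: joints at [-85.686, 30.224, 82.088, -0, 67.689, -10.227], TCP at [0.157, -0.605, 0.237] pointing down, gripper open.
Joint ranges: [-176.69, 176.69], [-43.24, 126.21], [12.49, 139.97], [-82, 262], [0, 151.66], [-163.58, 163.58]. Speed limits (degrees/s): [159.86, 159.86, 180, 180, 180, 180].

INTERFACE

Orientations are given as a 3x3 rotation matrix whose columns are the frame's x, y, z axes.
In Python, from rig import read_state, capture, calibration, hand_in, finger_overhang gives the robot as it stands.
- The arm moves only by the tool send_rows, never from a script. Its argument "plan" is a list of rows, each a list of 5 numbers: the closure in counts, from 0 (fully open) to 255 (shut), then the shift along the tool's x, y, z in m, then the turn about the tool's z in rad. A call has 1 to 20 rows; each row shifts and turns the commanded pose from where the row before left it, along the tool's axes as they then stand; what a row does not reach is not made up. A row lasts 1/12 s, in which the tool goes at most 41.7 mm and 7.16 degrees, less where a joint would pass 70% of its speed; a pose out of reach is approached as far as the arm can. A call is refused whole if a number of a shift passes 0.0417 or a number of a turn 0.125, either way. A call with a gripper value outside its range is refused whole. The fingers move at their own pace and stop on an object; the grip force is fixed at half the most. Time passes only in rows, so rows that do not move let the fingers close. It gives the time, the measured TCP pose, the force, the opening and the grip force at its end, in the units of the state.
- read_state(): the state, without advancing time (a new reading comes with each control period).
- capture(name): name is "scene" or "top" or "wrist"; returns (picture, depth): 400x640x3 uint8, blue, green, red; 400x640 float32, m along the optical axis (not along the pixel's ray), 0 where there is no reading.
- calibration(name): a dict with "fx", "fy", "cx", "cy" (pixels), "xyz" and "rotation" of the camera in the world. Camera axes: x right, y down, z forward; pixel columns grow to the right and rows downward; lengths in m; the calibration is good to about 2 mm. A picture is of the moment at which its call begins: read the wrist's pose just before it. calibration takes no time and is no camera call; for the wrist camera it gives the pose at the moment of the call.
- hand_in(): hands the job in; it is judged then, once.
The state is a dict: "time_s": time; "joint_positions": joint angles; "qvel": joint speeds; "tau": joint torques, N m; "position": TCP position; "tcp_rot": TCP orientation; "force": force on the tool from outside, world axes, zero at the start; "moment": the same for the moment, N m; "opening": opening from 0.0 (shut) to 1.0 (fully open); "grasp_force": force on a finger pad.
Only numpy, scipy, OpenCV 4.12 (cv2) and the standard library are available. Lean on these libraries where they do the work, as an engineer would, in place of code of your own. Each camera call takes 0.05 s, during which the arm holds its last target. There are 200 camera calls.

## Working session

There is one attempt and no reset: what is moved stays moved. The work goes in short steps, Python scripts to look and compute and a tool call to move; the robot and the scene stay as the last step left them, time stands still between calls to the robot, and variables do not carry over. Pictures are saved under pics/ and viewed, at most 10 in all, crops included, and the job is handed in when it is done.

Besides the shell and the picture viewer there is one more tool, called by a JSON object that holds its "method" and its "body", one argument or row to a line. send_rows: Moves the arm, as the interface text tells. Its arguments: {"type":"object","properties":{"plan":{"type":"array","items":{"type":"array","items":{"type":"number"}}}},"required":["plan"]}

```bash
mkdir -p pics; ls; cat > h.py <<'E'
import numpy as np, cv2
from rig import *
def cap(n):
    c=calibration(n); i,d=capture(n); return i,d,c
def pt(c,d,u,v,z=None):
    R=np.array(c["rotation"]);o=np.array(c["xyz"])
    r=R@np.array([(u-c["cx"])/c["fx"],(v-c["cy"])/c["fy"],1.])
    if z is not None: return o+r*(z-o[2])/r[2]
    return o+r*d[int(v),int(u)]
def save(n,i,d,c): np.savez(f"pics/{n}.npz",i=i,d=d,c=np.array(c,dtype=object)); cv2.imwrite(f"pics/{n}.png",i)
def load(n):
    f=np.load(f"pics/{n}.npz",allow_pickle=True); return f["i"],f["d"],f["c"].item()
E
python3 - <<'E'
from h import *
i,d,c=cap("top");save("top0",i,d,c)
print(c); s=read_state(); print(s, finger_overhang)
E
```

```text
pics
{'fx': 512.8300316425772, 'fy': 512.8300316425772, 'cx': 321.2398916509022, 'cy': 191.96558937117666, 'xyz': array([0.35615589, 0.13835813, 1.30235874]), 'rotation': array([[ 1.63788186e-02, -9.91989920e-01,  1.25250678e-01],
       [-9.99864383e-01, -1.64649804e-02,  3.47325575e-04],
       [ 1.71770649e-03, -1.25239381e-01, -9.92125066e-01]])}
{'time_s': 0.05, 'joint_positions': array([-8.56859466e+01,  3.02785761e+01,  8.21539553e+01, -7.47766897e-04,
        6.76881135e+01, -1.02279538e+01]), 'qvel': array([ 0.01523363, -0.0470652 , -0.15444496,  0.01747145, -0.08246135,
        0.03275781]), 'tau': array([ 3.50458477e-04, -4.41370797e+01, -1.77340007e+01,  6.35470496e-02,
        5.33999596e-02, -3.40909014e-05]), 'position': array([ 0.15689758, -0.6042883 ,  0.23558926]), 'tcp_rot': array([[ 9.67962594e-01,  2.51094380e-01, -1.70433703e-04],
       [ 2.51094177e-01, -9.67960386e-01,  2.09877670e-03],
       [ 3.62017963e-04, -2.07433225e-03, -9.99997783e-01]]), 'force': array([ 0.46907635, -0.27704308, -0.7768927 ]), 'moment': array([-0.03613048, -0.03999493, -0.00294006]), 'grasp_force': 0.0, 'opening': 0.9954745607372618} 0.014
```

View pics/top0.png

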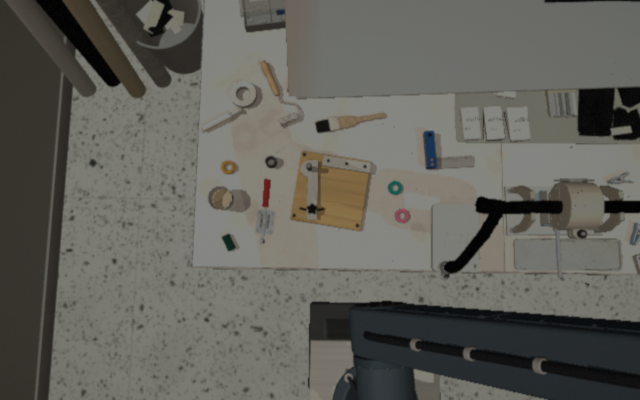

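The overview shows the brass washer near (229,168), the dark collar near (271,161), the board with its stud near (308,167), and the square's stock near (430,150) with its blade running right to (472,161). I'll enlarge it.

```bash
python3 - <<'E'
from h import *
i,d,c=load("top0")
a=cv2.resize(i[140:260,190:390],None,fx=4,fy=4,interpolation=cv2.INTER_CUBIC)
cv2.imwrite("pics/c0.png",cv2.convertScaleAbs(a,alpha=1.3))
for n,u,v,z in [("washer",229,168,.01),("collar",271,161,.022),("stud",308,167,.07),("stocktop",430,150,.028),("stockA",427,131,.028),("stockB",432,168,.028),("blade",472,161,.005),("brdNL",302,152,.012),("NR",371,163,.012),("FR",361,229,.012),("FL",291,217,.012),("knob",313,209,.04),("cup",221,197,.05),("sand",229,242,.012)]:
    print(n,pt(c,d,u,v,z).round(3),pt(c,d,u,v).round(3))
E
```

```text
washer [0.577 0.375 0.01 ] [ 0.579  0.377 -0.001]
collar [0.595 0.267 0.022] [ 0.599  0.27  -0.001]
stud [0.573 0.172 0.07 ] [0.573 0.172 0.07 ]
stocktop [ 0.629 -0.135  0.028] [ 0.628 -0.134  0.03 ]
stockA [ 0.678 -0.128  0.028] [ 0.678 -0.128  0.026]
stockB [ 0.583 -0.139  0.028] [ 0.586 -0.144  0.007]
blade [ 0.607 -0.247  0.005] [ 0.606 -0.247  0.006]
brdNL [0.621 0.19  0.012] [0.356 0.138 1.302]
NR [0.596 0.013 0.012] [0.597 0.012 0.004]
FR [0.427 0.037 0.012] [ 0.428  0.036 -0.004]
FL [0.454 0.214 0.012] [0.454 0.214 0.009]
knob [0.473 0.158 0.04 ] [0.473 0.158 0.039]
cup [0.498 0.385 0.05 ] [0.501 0.391 0.017]
sand [0.389 0.368 0.012] [0.389 0.368 0.013]
```

View pics/c0.png

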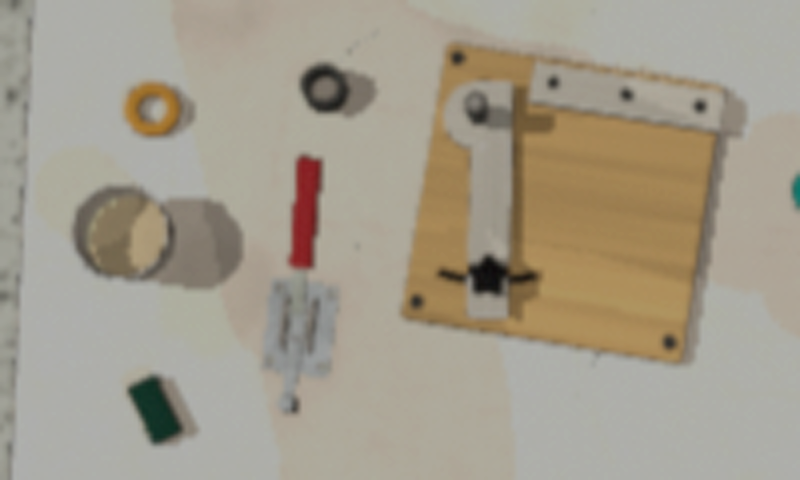

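The crop (4x, origin (190,140)) gives the washer at (228,167) and the collar at (271,162). The stud tip is at (309,166), and the board corners are at about (302,151), (371,163), (361,230), (291,219). Next I'll check the heights along the path.

```bash
python3 - <<'E'
from h import *
i,d,c=load("top0")
for n,u,v,z in [("washer",228.3,167.2,.01),("collar",271.2,161.7,.022),("stud",309,166,.07),("FL",302.5,150.8,.012),("FR",370.8,163,.012),("NR",361.2,230.5,.012),("NL",290.7,219.5,.012)]:
    print(n,pt(c,d,u,v,z).round(4))
R=np.array(c["rotation"]);o=np.array(c["xyz"])
v,u=np.mgrid[:400,:640]
P=np.stack([(u-c["cx"])/c["fx"],(v-c["cy"])/c["fy"],np.ones_like(u)],-1)*d[...,None]@R.T+o
m=(d>0)
for x0 in np.arange(.3,1.0,.05):
    print("%.2f"%x0,[int(1000*max(P[m&(P[...,0]>x0)&(P[...,0]<x0+.05)&(P[...,1]>y0)&(P[...,1]<y0+.1)][:,2],default=-1)) for y0 in np.arange(.5,-.75,-.1)])
E
```

```text
washer [0.5791 0.3773 0.01  ]
collar [0.593  0.2669 0.022 ]
stud [0.575  0.1697 0.07  ]
FL [0.6245 0.1886 0.012 ]
FR [0.5957 0.0134 0.012 ]
NR [0.4231 0.0368 0.012 ]
NL [0.4479 0.2146 0.012 ]
0.30 [-1000, 7, 8, 8, 9, 8, 8, 152, 25, 14, 58, 16, 18]
0.35 [-1000, 8, 19, 36, 9, 8, 9, 167, 172, 14, 59, 11, 25]
0.40 [-1000, 8, 18, 38, 20, 21, 15, 163, 175, 131, 170, 120, 23]
0.45 [-1000, 55, 53, 64, 46, 20, 21, 26, 165, 142, 183, 142, 20]
0.50 [-1000, 52, 55, 81, 29, 22, 17, 9, 113, 135, 178, 137, 8]
0.55 [-1000, 11, 18, 27, 76, 30, 13, 34, 12, 8, 9, 20, 22]
0.60 [-1000, 8, 8, 28, 28, 28, 9, 39, 13, 10, 10, 9, 7]
0.65 [-1000, 27, 20, 26, 16, 19, 9, 35, 29, 29, 13, 16, 20]
0.70 [-1000, 26, 26, 195, 188, 161, 160, 159, 158, 158, 24, 24, 20]
0.75 [-1000, 10, 28, 206, 196, 172, 170, 170, 168, 167, 166, 165, 21]
0.80 [-1000, 9, 26, 218, 207, 183, 184, 180, 179, 179, 178, 175, 20]
0.85 [-1000, 10, 20, 227, 217, 193, 192, 193, 191, 190, 186, 187, -1000]
0.90 [-1000, 8, 101, 231, 221, 201, 201, 200, 199, 201, 202, 202, -1000]
0.95 [-1000, 10, 102, 104, -1000, -1000, -1000, -1000, -1000, -1000, -1000, 194, -1000]
```

{"method": "send_rows", "body": {
  "plan": [
    [0, 0.0287, -0.0251, 0, 0],
    [0, 0.0287, -0.0251, 0, 0],
    [0, 0.0287, -0.0251, 0, 0],
    [0, 0.0287, -0.0251, 0, 0],
    [0, 0.0287, -0.0251, 0, 0],
    [0, 0.0287, -0.0251, 0, 0],
    [0, 0.0287, -0.0251, 0, 0],
    [0, 0.0287, -0.0251, 0, 0],
    [0, 0.0287, -0.0251, 0, 0],
    [0, 0.0287, -0.0251, 0, 0],
    [0, 0.0287, -0.0251, 0, 0],
    [0, 0.0287, -0.0251, 0, 0],
    [0, 0.0287, -0.0251, 0, 0],
    [0, 0.0287, -0.0251, 0, 0],
    [0, 0.0287, -0.0251, 0, 0],
    [0, 0.0287, -0.0251, 0, 0]
  ]
}}

```text
time_s: 1.38
position: [0.501, -0.0989, 0.2362]
tcp_rot: [[0.968, 0.251, -0.001], [0.251, -0.968, 0.0], [-0.001, -0.001, -1.0]]
force: [0.8, -0.8, -0.5]
opening: 0.996
grasp_force: 0.0
```

{"method": "send_rows", "body": {
  "plan": [
    [0, 0.014, -0.0316, 0.0075, 0],
    [0, 0.014, -0.0316, 0.0075, 0],
    [0, 0.014, -0.0316, 0.0075, 0],
    [0, 0.014, -0.0316, 0.0075, 0],
    [0, 0.014, -0.0316, 0.0075, 0],
    [0, 0.014, -0.0316, 0.0075, 0],
    [0, 0.014, -0.0316, 0.0075, 0],
    [0, 0.014, -0.0316, 0.0075, 0],
    [0, 0.014, -0.0316, 0.0075, 0],
    [0, 0.014, -0.0316, 0.0075, 0],
    [0, 0.014, -0.0316, 0.0075, 0],
    [0, 0.014, -0.0316, 0.0075, 0],
    [0, 0.014, -0.0316, 0.0075, 0],
    [0, 0.014, -0.0316, 0.0075, 0],
    [0, 0, 0, 0, 0],
    [0, 0, 0, 0, 0]
  ]
}}

```text
time_s: 2.72
position: [0.5781, 0.3781, 0.1298]
tcp_rot: [[0.967, 0.254, -0.002], [0.254, -0.967, -0.001], [-0.002, 0.001, -1.0]]
force: [0.2, -1.3, 0.1]
opening: 1.001
grasp_force: 0.0
```

```bash
python3 - <<'E'
from h import *
i,d,c=cap("wrist");save("w0",i,d,c)
s=read_state();print(s["position"],s["tcp_rot"],s["time_s"],c["xyz"],c["rotation"])
E
```

```text
[0.57823558 0.37668183 0.13034249] [[ 9.67555574e-01  2.52649739e-01 -2.07843990e-03]
 [ 2.52647147e-01 -9.67557424e-01 -1.43170558e-03]
 [-2.37273000e-03  8.60142807e-04 -9.99996815e-01]] 2.7667 [0.65729741 0.3981544  0.27901374] [[ 2.55153904e-01 -9.23711830e-01 -2.85749787e-01]
 [-9.66900419e-01 -2.43678867e-01 -7.56583748e-02]
 [ 2.55351638e-04  2.95596118e-01 -9.55312970e-01]]
```

View pics/w0.png

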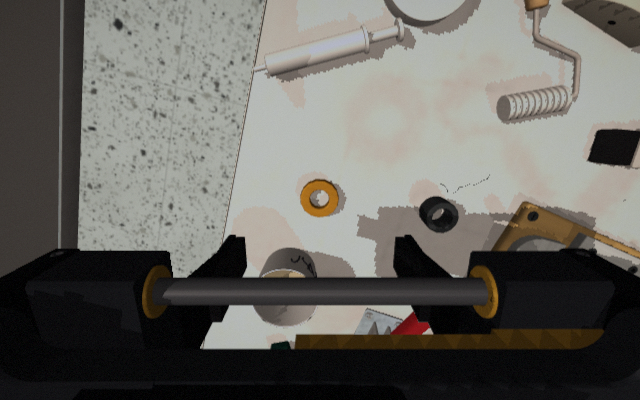

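The wrist view shows the brass washer at (320,198) and the collar at (439,212), with the cup behind the bar at (290,285).

```bash
python3 - <<'E'
from h import *
i,d,c=load("w0")
h=cv2.cvtColor(i,cv2.COLOR_BGR2HSV)
m=cv2.inRange(h,(10,120,100),(30,255,255)); m[:150]=0;m[240:]=0;m[:,:280]=0;m[:,370:]=0
cn=max(cv2.findContours(m,cv2.RETR_EXTERNAL,cv2.CHAIN_APPROX_NONE)[0],key=len)
e=cv2.fitEllipse(cn);print(e,pt(c,d,*e[0],.006).round(4))
g=h[...,2].copy(); m=(g<75).astype(np.uint8)*255; m[:190]=0;m[240:]=0;m[:,:405]=0;m[:,470:]=0
cn=max(cv2.findContours(m,cv2.RETR_EXTERNAL,cv2.CHAIN_APPROX_NONE)[0],key=len)
e=cv2.fitEllipse(cn);print(e,[pt(c,d,*e[0],z).round(4) for z in (.011,.022)])
E
```

```text
((318.95556640625, 198.32200622558594), (35.10124588012695, 37.34333419799805), 105.67032623291016) [0.578  0.3778 0.006 ]
((438.2331237792969, 214.24832153320312), (32.92222213745117, 39.563255310058594), 118.998046875) [array([0.5929, 0.2665, 0.011 ]), array([0.5955, 0.2719, 0.022 ])]
```

{"method": "send_rows", "body": {
  "plan": [
    [0, 0, -0.001, 0.026, 0],
    [0, 0, 0, 0.026, 0],
    [0, 0, 0, 0.026, 0],
    [0, 0, 0, 0.022, 0],
    [0, 0, 0, 0.0132, 0],
    [0, 0, 0, 0, 0],
    [255, 0, 0, 0, 0],
    [255, 0, 0, 0, 0],
    [255, 0, 0, 0, 0],
    [255, 0, 0, 0, 0],
    [255, 0, 0, 0, 0],
    [255, 0, 0, 0, 0],
    [255, 0, 0, 0, 0],
    [255, 0, 0, 0, 0]
  ]
}}

```text
time_s: 3.93
position: [0.579, 0.3776, 0.0185]
tcp_rot: [[0.968, 0.251, 0.0], [0.251, -0.968, 0.0], [0.0, -0.0, -1.0]]
force: [-0.1, -0.1, -0.6]
opening: 0.481
grasp_force: 0.0
```

{"method": "send_rows", "body": {
  "plan": [
    [255, 0, 0, 0.002, 0],
    [255, 0, 0, 0, 0],
    [255, 0, 0, 0, 0],
    [255, 0, 0, 0, 0],
    [255, 0, 0, 0, 0],
    [255, 0, 0, 0, 0]
  ]
}}

```text
time_s: 4.43
position: [0.5793, 0.3778, 0.0174]
tcp_rot: [[0.968, 0.251, 0.001], [0.251, -0.968, 0.0], [0.001, -0.0, -1.0]]
force: [0.0, -0.7, 5.1]
opening: 0.401
grasp_force: 30.0
```

{"method": "send_rows", "body": {
  "plan": [
    [255, 0, 0, -0.03, 0],
    [255, 0, 0, -0.035, 0],
    [255, 0, 0, -0.03, 0],
    [255, -0.0122, 0.0275, -0.0018, 0],
    [255, -0.0122, 0.0275, -0.0018, 0],
    [255, -0.0122, 0.0275, -0.0018, 0],
    [255, -0.0122, 0.0275, -0.0018, 0],
    [255, -0.0122, 0.0275, -0.0018, 0],
    [255, -0.0122, 0.0275, -0.0018, 0],
    [255, -0.0122, 0.0275, -0.0018, 0],
    [255, 0, 0, 0, 0],
    [255, 0, 0, 0, 0],
    [255, 0, 0, 0, 0]
  ]
}}

```text
time_s: 5.52
position: [0.545, 0.1699, 0.124]
tcp_rot: [[0.968, 0.25, 0.0], [0.25, -0.968, 0.0], [0.001, -0.0, -1.0]]
force: [0.4, 1.2, -0.8]
opening: 0.398
grasp_force: 30.0
```

```bash
python3 - <<'E'
from h import *
i,d,c=cap("wrist");save("w1",i,d,c)
s=read_state();print(s["position"],s["time_s"],s["force"])
cv2.imwrite("pics/w1c.png",cv2.convertScaleAbs(cv2.resize(i[60:360,150:550],None,fx=2,fy=2,interpolation=cv2.INTER_CUBIC),alpha=1.4))
E
```

```text
[0.54498326 0.17043472 0.12390371] 5.5667 [-0.11579155 -0.20910977 -0.28349201]
```

View pics/w1c.png

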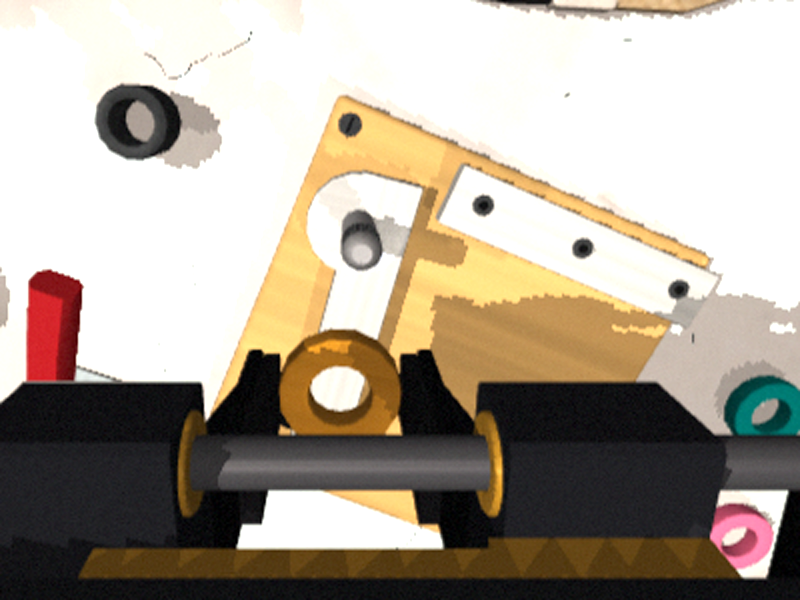

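The 2x crop (origin (150,60)) shows the washer centred between the pads at about (340,388), and the stud tip disc at (362,255). I'll compare the washer's offset in the hand with projected circles.

```bash
cat >> h.py <<'E'
def proj(c,P):
    q=(np.atleast_2d(P)-np.array(c["xyz"]))@np.array(c["rotation"])
    return np.c_[q[:,0]/q[:,2]*c["fx"]+c["cx"],q[:,1]/q[:,2]*c["fy"]+c["cy"]]
def circ(p,r):
    t=np.linspace(0,2*np.pi,73); return np.c_[p[0]+r*np.cos(t),p[1]+r*np.sin(t),0*t+p[2]]
E
python3 - <<'E'
from h import *
i,d,c=load("w1")
print("tip",pt(c,d,331,187.5,.07),"depth",pt(c,d,331,187.5))
p=np.array([.545,.1702])
for r,z in((.018,.1165),(.009,.1165),(.018,.1065),(.009,.1065)):
    q=proj(c,circ([*p,z],r)); q=(q-[150,60])*2; print(r,z,q.min(0).round(),q.max(0).round())
h=cv2.cvtColor(i,cv2.COLOR_BGR2HSV)
m=cv2.inRange(h,(8,120,60),(30,255,255)); m[:222]=0;m[278:]=0;m[:,:289]=0;m[:,352:]=0
ys,xs=np.nonzero(m);print("crop bbox",(xs.min()-150)*2,(xs.max()-150)*2,(ys.min()-60)*2,(ys.max()-60)*2)
# base of stud / boss circle: board fit
for n,u,v,z in [("FLcorner",343,96,.012),("railL",458,166,.022),("railL_near",438,222,.022),("railR_near",684,329,.022),("screwboard",349,125,.012)]:
    print(n,pt(c,d,150+u/2,60+v/2,z).round(4),pt(c,d,150+u/2,60+v/2).round(4))
E
```

```text
tip [0.57503504 0.16875844 0.07      ] depth [0.57522017 0.16883668 0.07076986]
0.018 0.1165 [272. 335.] [398. 449.]
0.009 0.1165 [304. 364.] [367. 421.]
0.018 0.1065 [276. 322.] [395. 431.]
0.009 0.1065 [306. 350.] [365. 405.]
crop bbox 278 402 324 434
FLcorner [0.6241 0.1881 0.012 ] [0.6241 0.188  0.0104]
railL [0.6095 0.1358 0.022 ] [0.609  0.1339 0.0129]
railL_near [0.5853 0.1368 0.022 ] [0.5855 0.1371 0.0233]
railR_near [0.5667 0.0173 0.022 ] [0.5619 0.0028 0.0009]
screwboard [0.6136 0.1827 0.012 ] [0.6137 0.1828 0.0155]
```

{"method": "send_rows", "body": {
  "plan": [
    [255, 0.0147, 0.0041, 0, 0],
    [255, 0.0147, 0.0041, 0, 0],
    [255, 0, 0, 0.015, 0],
    [255, 0, 0, 0.015, 0],
    [255, 0, 0, 0.004, 0],
    [255, 0, 0, 0.004, 0],
    [255, 0, 0, 0.004, 0],
    [255, 0, 0, 0.004, 0],
    [255, 0, 0, 0, 0]
  ]
}}

```text
time_s: 6.32
position: [0.5749, 0.1695, 0.0776]
tcp_rot: [[0.968, 0.252, -0.001], [0.252, -0.968, -0.0], [-0.001, -0.0, -1.0]]
force: [0.7, 0.3, -0.8]
opening: 0.395
grasp_force: 30.0
```

{"method": "send_rows", "body": {
  "plan": [
    [255, 0, 0, 0.007, 0],
    [255, 0, 0, 0.007, 0],
    [255, 0, 0, 0.007, 0],
    [255, 0, 0, 0.007, 0],
    [255, 0, 0, 0.004, 0],
    [255, 0, 0, 0.003, 0],
    [255, 0, 0, 0.002, 0],
    [255, 0, 0, 0, 0]
  ]
}}

```text
time_s: 6.98
position: [0.575, 0.1691, 0.0404]
tcp_rot: [[0.968, 0.251, -0.001], [0.251, -0.968, -0.0], [-0.001, -0.0, -1.0]]
force: [-0.1, 0.5, -0.7]
opening: 0.399
grasp_force: 30.0
```

{"method": "send_rows", "body": {
  "plan": [
    [70, 0, 0, 0.001, 0],
    [70, 0, 0, 0, 0],
    [70, 0, 0, 0, 0],
    [70, 0, 0, 0, 0],
    [70, 0, 0, 0, 0],
    [70, 0, 0, -0.02, 0],
    [70, 0, 0, -0.03, 0],
    [70, 0, 0, -0.03, 0],
    [70, 0.014, -0.0301, 0, 0],
    [70, 0.014, -0.0301, 0, 0],
    [70, 0.014, -0.0301, 0, 0],
    [70, 0, 0, 0, 0],
    [70, 0, 0, 0, 0]
  ]
}}

```text
time_s: 8.07
position: [0.593, 0.2689, 0.1201]
tcp_rot: [[0.967, 0.254, 0.001], [0.254, -0.967, 0.0], [0.001, 0.0, -1.0]]
force: [-0.4, -0.4, -0.4]
opening: 0.726
grasp_force: 0.0
```

```bash
python3 - <<'E'
from h import *
i,d,c=cap("wrist");save("w2",i,d,c)
s=read_state();print(s["position"],s["time_s"],s["force"],s["opening"])
cv2.imwrite("pics/w2c.png",cv2.convertScaleAbs(cv2.resize(i[60:360,200:600],None,fx=2,fy=2,interpolation=cv2.INTER_CUBIC),alpha=1.4))
for r,z in((.015,.022),(.009,.022),(.015,0)):
    q=proj(c,circ([.593,.267,z],r)); q=(q-[200,60])*2; print(r,z,q.min(0).round(),q.max(0).round())
E
```

```text
[0.59265733 0.26752611 0.11981875] 8.1167 [ 0.09217582 -1.1476064  -0.55444189] 0.7279139122175979
0.015 0.022 [206. 262.] [276. 328.]
0.009 0.022 [220. 275.] [262. 315.]
0.015 0 [209. 249.] [274. 311.]
```

View pics/w2c.png

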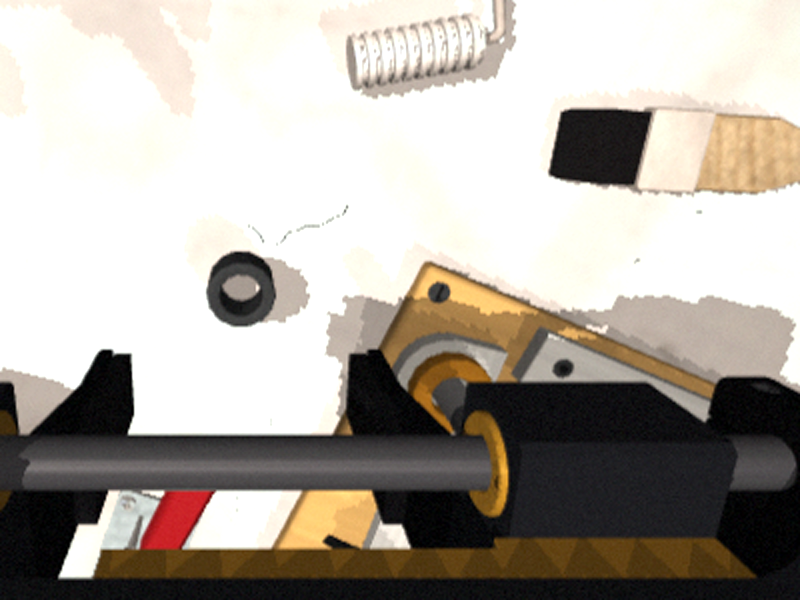

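The washer lies flat on the boss around the stud (crop (450,390)), and the collar at (241,289) sits where predicted.

{"method": "send_rows", "body": {
  "plan": [
    [70, 0, 0, 0.03, 0],
    [70, 0, 0, 0.03, 0],
    [70, 0, 0, 0.025, 0],
    [70, 0, 0, 0.014, 0],
    [70, 0, 0, 0, 0],
    [255, 0, 0, 0, 0],
    [255, 0, 0, 0, 0],
    [255, 0, 0, 0, 0],
    [255, 0, 0, 0, 0],
    [255, 0, 0, 0, 0],
    [255, 0, 0, 0, 0],
    [255, 0, 0, 0, 0],
    [255, 0, 0, 0, 0],
    [255, 0, 0, 0, 0]
  ]
}}

```text
time_s: 9.28
position: [0.5936, 0.2674, 0.0219]
tcp_rot: [[0.968, 0.251, 0.001], [0.251, -0.968, 0.0], [0.001, -0.0, -1.0]]
force: [0.0, -0.2, 5.4]
opening: 0.336
grasp_force: 30.0
```

{"method": "send_rows", "body": {
  "plan": [
    [255, 0, 0, -0.026, 0],
    [255, 0, 0, -0.026, 0],
    [255, 0, 0, -0.026, 0],
    [255, 0, 0, -0.026, 0],
    [255, -0.0105, 0.0227, 0, 0],
    [255, -0.0105, 0.0227, 0, 0],
    [255, -0.0105, 0.0227, 0, 0],
    [255, -0.0105, 0.0227, 0, 0],
    [255, 0, 0, 0, 0],
    [255, 0, 0, 0.01, 0],
    [255, 0, 0, 0.01, 0],
    [255, 0, 0, 0, 0],
    [255, 0, 0, 0, 0]
  ]
}}

```text
time_s: 10.37
position: [0.5744, 0.1696, 0.1033]
tcp_rot: [[0.968, 0.252, -0.003], [0.252, -0.968, -0.0], [-0.003, -0.001, -1.0]]
force: [-0.4, -0.2, -0.5]
opening: 0.329
grasp_force: 30.0
```

{"method": "send_rows", "body": {
  "plan": [
    [255, 0.0008, 0.0003, 0.006, 0],
    [255, 0, 0, 0.004, 0],
    [255, 0, 0, 0.004, 0],
    [255, 0, 0, 0.004, 0],
    [255, 0, 0, 0.004, 0],
    [255, 0, 0, 0, 0]
  ]
}}

```text
time_s: 10.87
position: [0.5755, 0.1686, 0.082]
tcp_rot: [[0.968, 0.251, -0.002], [0.251, -0.968, -0.0], [-0.002, -0.0, -1.0]]
force: [0.1, 0.9, -1.1]
opening: 0.334
grasp_force: 30.0
```

Threaded without force, so I'll continue down.

{"method": "send_rows", "body": {
  "plan": [
    [255, 0, 0, 0.007, 0],
    [255, 0, 0, 0.007, 0],
    [255, 0, 0, 0.006, 0],
    [255, 0, 0, 0.004, 0],
    [255, 0, 0, 0.003, 0],
    [255, 0, 0, 0, 0],
    [255, 0, 0, 0, 0]
  ]
}}

```text
time_s: 11.45
position: [0.5761, 0.1686, 0.0557]
tcp_rot: [[0.968, 0.251, -0.0], [0.251, -0.968, -0.0], [-0.0, -0.0, -1.0]]
force: [0.4, 0.4, -1.3]
opening: 0.335
grasp_force: 30.0
```

{"method": "send_rows", "body": {
  "plan": [
    [255, 0, 0, 0.001, 0],
    [70, 0, 0, 0, 0],
    [70, 0, 0, 0, 0],
    [70, 0, 0, 0, 0],
    [70, 0, 0, 0, 0],
    [70, 0, 0, 0, 0],
    [70, 0, 0, -0.03, 0],
    [70, 0, 0, -0.04, 0],
    [70, 0, 0, -0.04, 0],
    [70, 0, 0, -0.035, 0],
    [70, -0.0023, 0.0342, 0, 0],
    [70, -0.0023, 0.0342, 0, 0],
    [70, -0.0023, 0.0342, 0, 0],
    [70, 0, 0, 0, 0]
  ]
}}

```text
time_s: 12.62
position: [0.5972, 0.062, 0.2008]
tcp_rot: [[0.969, 0.247, 0.003], [0.247, -0.969, -0.003], [0.002, 0.004, -1.0]]
force: [-0.5, 0.4, 0.2]
opening: 0.731
grasp_force: 0.0
```

```bash
python3 - <<'E'
from h import *
i,d,c=cap("top");save("top1",i,d,c)
s=read_state();print(s["position"],s["time_s"],s["force"],s["opening"])
i2,d2,c2=cap("scene")
a=cv2.resize(i[120:240,270:470],None,fx=4,fy=4,interpolation=cv2.INTER_CUBIC)
a=cv2.convertScaleAbs(a,alpha=1.2)
q=proj(c2,[[.575,.169,.04]])[0].astype(int);print(q)
x,y=max(q[0]-50,0),max(q[1]-40,0)
b=cv2.resize(i2[y:y+80,x:x+100],(250,200))
a[:200,:250]=b
cv2.imwrite("pics/t1.png",a)
E
```

```text
[0.59612583 0.06450784 0.20033173] 12.6667 [-0.16764084  0.92191877  0.01948787] 0.7254455925652938
[284 193]
```

View pics/t1.png

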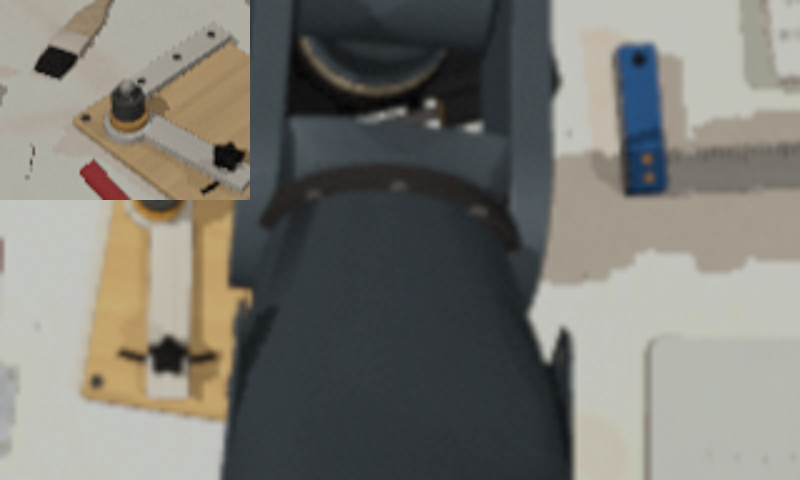

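The inset shows the dark collar on the brass washer, both home on the stud. The stock's corners are at crop (617,45), (655,44), (666,192) and (627,193).

```bash
python3 - <<'E'
from h import *
i,d,c=load("top1")
for u,v in[(617,45),(655,44),(666,192),(627,193),(636,69),(641,118)]:
    print(pt(c,d,270+u/4,120+v/4,.028).round(4),pt(c,d,270+u/4,120+v/4).round(4))
h=cv2.cvtColor(i,cv2.COLOR_BGR2HSV)
m=cv2.inRange(h,(100,100,40),(125,255,255)); m[:120]=0;m[175:]=0;m[:,:415]=0;m[:,450:]=0
ys,xs=np.nonzero(m);P=np.array([pt(c,d,x,y,.028)[:2] for x,y in zip(xs,ys)],np.float32)
print(len(P),cv2.minAreaRect(P))
E
```

```text
[ 0.677  -0.1206  0.028 ] [ 6.840e-01 -1.263e-01  3.000e-04]
[ 0.6781 -0.1448  0.028 ] [ 0.6785 -0.1452  0.0262]
[ 0.5827 -0.1507  0.028 ] [ 0.5885 -0.158  -0.0043]
[ 0.5817 -0.1261  0.028 ] [ 0.5861 -0.1313  0.0028]
[ 0.6616 -0.1326  0.028 ] [ 0.6612 -0.1322  0.0296]
[ 0.63   -0.1354  0.028 ] [ 0.6307 -0.1361  0.0247]
292 ((0.6311259269714355, -0.134962260723114), (0.0931268110871315, 0.022267639636993408), 3.6424949169158936)
```

{"method": "send_rows", "body": {
  "plan": [
    [70, -0.0025, 0.0337, 0, 0],
    [70, -0.0025, 0.0337, 0, 0],
    [70, -0.0025, 0.0337, 0, 0],
    [70, -0.0025, 0.0337, 0, 0],
    [70, -0.0025, 0.0337, 0, 0],
    [70, -0.0025, 0.0337, 0, 0],
    [70, 0, 0, 0, -0.118],
    [70, 0, 0, 0, -0.118],
    [70, 0, 0, 0, -0.118],
    [70, 0, 0, 0, -0.118],
    [70, 0, 0, 0, -0.118],
    [70, 0, 0, 0, -0.118],
    [70, 0, 0, 0, -0.118],
    [70, 0, 0, 0, -0.118],
    [70, 0, 0, 0, -0.118],
    [70, 0, 0, 0, -0.118],
    [70, 0, 0, 0, -0.118],
    [70, 0, 0, 0, -0.118],
    [70, 0, 0, 0, -0.118],
    [70, 0, 0, 0, -0.118]
  ]
}}

```text
time_s: 14.38
position: [0.6314, -0.13, 0.1996]
tcp_rot: [[-0.336, 0.942, -0.001], [0.942, 0.336, 0.001], [0.001, -0.001, -1.0]]
force: [0.7, 1.0, 0.0]
opening: 0.725
grasp_force: 0.0
```

{"method": "send_rows", "body": {
  "plan": [
    [70, 0, 0, 0, -0.118],
    [70, 0, 0, 0, -0.118],
    [70, 0, 0, 0, -0.118],
    [70, 0, 0, 0, -0.118],
    [70, 0, 0, 0, -0.118],
    [70, 0, 0, 0, -0.118],
    [70, 0, 0, 0, -0.118],
    [70, 0, 0, 0, -0.118],
    [70, 0, 0, 0, -0.118],
    [70, 0, 0, 0, -0.118],
    [70, 0, 0, 0, -0.118],
    [70, 0, 0, 0, 0],
    [70, 0, 0, 0, 0]
  ]
}}

```text
time_s: 15.47
position: [0.6314, -0.1305, 0.1997]
tcp_rot: [[-0.998, -0.061, -0.001], [-0.061, 0.998, 0.001], [0.001, 0.001, -1.0]]
force: [-0.3, 0.2, -0.3]
opening: 0.721
grasp_force: 0.0
```

```bash
python3 - <<'E'
from h import *
i,d,c=cap("wrist");save("w3",i,d,c)
s=read_state();print(s["position"],s["tcp_rot"].round(3),s["joint_positions"].round(0),s["time_s"],s["opening"])
cv2.imwrite("pics/w3b.png",cv2.convertScaleAbs(i,alpha=1.4))
E
```

```text
[ 0.63145808 -0.13078697  0.19977945] [[-0.998 -0.061 -0.   ]
 [-0.061  0.998  0.   ]
 [ 0.     0.001 -1.   ]] [ -22.   34.   81.    0.   65. -115.] 15.5167 0.7233419611161698
```

View pics/w3b.png

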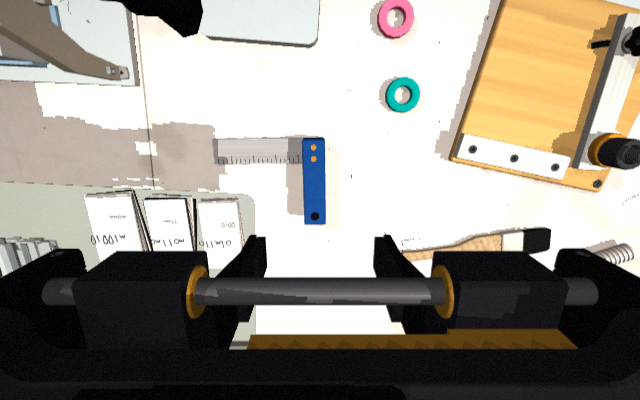

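In the wrist view the stock is upright at (302..326, 137..224), lined up with the jaws. The blade runs left to (217,150).

```bash
python3 - <<'E'
from h import *
i,d,c=load("w3")
h=cv2.cvtColor(i,cv2.COLOR_BGR2HSV)
m=cv2.inRange(h,(100,120,40),(125,255,255)); m[:130]=0;m[230:]=0;m[:,:295]=0;m[:,335:]=0
ys,xs=np.nonzero(m);P=np.array([pt(c,d,x,y,.028)[:2] for x,y in zip(xs,ys)],np.float32)
print(cv2.minAreaRect(P),cv2.boxPoints(cv2.minAreaRect(P)))
for u,v in[(303,138),(324,138),(326,223),(306,223)]: print(pt(c,d,u,v,.028).round(4))
E
```

```text
((0.6288808584213257, -0.1379353106021881), (0.09439106285572052, 0.02310468629002571), 3.7665443420410156) [[ 0.5810284  -0.12950826]
 [ 0.5825462  -0.15256304]
 [ 0.6767333  -0.14636236]
 [ 0.67521554 -0.12330759]]
[ 0.5825 -0.1512  0.028 ]
[ 0.5811 -0.1295  0.028 ]
[ 0.6751 -0.1211  0.028 ]
[ 0.6765 -0.1436  0.028 ]
```

{"method": "send_rows", "body": {
  "plan": [
    [70, 0, -0.0057, 0.03, 0],
    [70, 0, 0, 0.035, 0],
    [70, 0, 0, 0.035, 0],
    [70, 0, 0, 0.03, 0],
    [70, 0, 0, 0.025, 0],
    [70, 0, 0, 0.0167, 0],
    [70, 0, 0, 0, 0],
    [255, 0, 0, 0, 0],
    [255, 0, 0, 0, 0],
    [255, 0, 0, 0, 0],
    [255, 0, 0, 0, 0],
    [255, 0, 0, 0, 0],
    [255, 0, 0, 0, 0],
    [255, 0, 0, 0, 0],
    [255, 0, 0, 0, 0],
    [255, 0, 0, 0, 0],
    [255, 0, 0, 0, 0]
  ]
}}

```text
time_s: 16.93
position: [0.6321, -0.1376, 0.0289]
tcp_rot: [[-0.998, -0.062, 0.001], [-0.062, 0.998, -0.0], [-0.001, -0.0, -1.0]]
force: [-0.9, 0.9, 4.4]
opening: 0.275
grasp_force: 30.0
```

{"method": "send_rows", "body": {
  "plan": [
    [255, 0, 0, -0.015, 0],
    [255, 0, 0, -0.025, 0],
    [255, 0, 0, -0.03, 0],
    [255, 0, 0, -0.03, 0],
    [255, 0.0092, 0.0299, 0, 0],
    [255, 0.0092, 0.0299, 0, 0],
    [255, 0.0092, 0.0299, 0, 0],
    [255, 0.0092, 0.0299, 0, 0],
    [255, 0.0092, 0.0299, 0, 0],
    [255, 0.0092, 0.0299, 0, 0],
    [255, 0.0092, 0.0299, 0, 0],
    [255, 0, 0, 0, 0],
    [255, 0, 0, 0, 0.1185],
    [255, 0, 0, 0, 0.1185],
    [255, 0, 0, 0, 0.1185],
    [255, 0, 0, 0, 0.1185],
    [255, 0, 0, 0, 0.1185]
  ]
}}

```text
time_s: 18.35
position: [0.5543, 0.0669, 0.1276]
tcp_rot: [[-0.86, 0.511, -0.001], [0.511, 0.86, -0.0], [0.001, -0.001, -1.0]]
force: [0.0, 0.3, -1.9]
opening: 0.274
grasp_force: 30.0
```

{"method": "send_rows", "body": {
  "plan": [
    [255, 0, 0, 0, 0.1185],
    [255, 0, 0, 0, 0.1185],
    [255, 0, 0, 0, 0.1185],
    [255, 0, 0, 0, 0.1185],
    [255, 0, 0, 0, 0.1185],
    [255, 0, 0, 0, 0.1185],
    [255, 0, 0, 0, 0.1185],
    [255, 0, 0, 0, 0.1185],
    [255, 0, 0, 0, 0.1185],
    [255, 0, 0, 0, 0.1185],
    [255, 0, 0, 0, 0],
    [255, 0, 0, 0, 0],
    [255, 0, 0, 0, 0]
  ]
}}

```text
time_s: 19.43
position: [0.5544, 0.067, 0.1279]
tcp_rot: [[0.142, 0.99, -0.001], [0.99, -0.142, -0.0], [-0.0, -0.001, -1.0]]
force: [0.1, 0.1, -1.9]
opening: 0.271
grasp_force: 30.0
```

```bash
python3 - <<'E'
from h import *
i,d,c=cap("wrist");save("w4",i,d,c)
s=read_state();print(s["position"],s["tcp_rot"].round(4),s["joint_positions"].round(0),s["time_s"],s["opening"],s["force"])
cv2.imwrite("pics/w4b.png",cv2.convertScaleAbs(i,alpha=1.4))
E
```

```text
[0.55444502 0.06705161 0.12798544] [[ 1.421e-01  9.899e-01 -5.000e-04]
 [ 9.899e-01 -1.421e-01 -1.000e-04]
 [-2.000e-04 -5.000e-04 -1.000e+00]] [-5. 34. 97. -0. 49.  4.] 19.4833 0.2734364127546597 [-0.46906982  0.79026526 -1.94659343]
```

View pics/w4b.png

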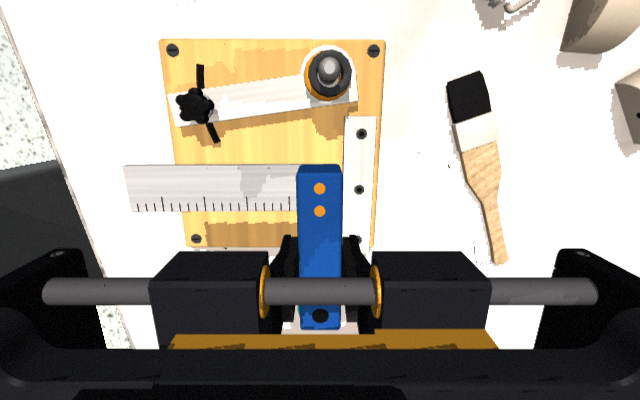

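The square hangs level over the board, with the blade's outer edge along v≈165 from u=125 to 297. The board's left edge is at v≈40, the rail's face is near u≈344, and the fence slopes inward to (180,125). I'll measure the relative angles.

```bash
python3 - <<'E'
from h import *
i,d,c=load("w4")
g=cv2.cvtColor(i,cv2.COLOR_BGR2GRAY).astype(float)
def edge(kind,rng,lo,hi,z,step=3):
    # strongest gradient within [lo,hi] for each scan line
    P=[]
    for k in range(*rng,step):
        l=(g[lo:hi,k-1:k+2].mean(1) if kind=='h' else g[k-1:k+2,lo:hi].mean(0))
        gr=np.abs(np.gradient(cv2.GaussianBlur(l[:,None],(1,3),0)[:,0])); j=gr.argmax()
        o=0
        if 0<j<len(gr)-1:
            a,b,e=gr[j-1:j+2]; o=.5*(a-e)/(a-2*b+e+1e-9)
        P.append(pt(c,d,*((k,lo+j+o) if kind=='h' else (lo+j+o,k)),z)[:2])
    P=np.array(P,np.float32)
    vx,vy,x,y=cv2.fitLine(P,cv2.DIST_HUBER,0,.001,.001).ravel()
    r=np.abs((P-[x,y])@[-vy,vx])
    a=np.degrees(np.arctan2(vy,vx)); a=(a+45)%90-45
    print(kind,z,"pt",(round(float(x),4),round(float(y),4)),"yaw",round(float(a),2),"med res mm",round(float(np.median(r)*1000),2))
edge('h',(170,300),33,48,.012)
edge('v',(120,230),337,351,.022)
edge('v',(130,225),374,388,.012)
edge('h',(130,290),158,173,.1045)
edge('v',(180,230),290,304,.1275)
edge('v',(180,230),334,346,.1275)
T=read_state()["position"]; print(pt(c,d,330,66,.07),pt(c,d,196,104,.040))
E
```

```text
h 0.012 pt (0.5239, 0.2051) yaw -8.14 med res mm 0.04
v 0.022 pt (0.5771, 0.0779) yaw -8.3 med res mm 0.12
v 0.012 pt (0.6094, 0.0805) yaw -8.16 med res mm 0.14
h 0.1045 pt (0.4999, 0.1253) yaw -7.76 med res mm 0.05
v 0.1275 pt (0.548, 0.1027) yaw -7.84 med res mm 0.03
v 0.1275 pt (0.5713, 0.0958) yaw -7.83 med res mm 0.02
[0.57644499 0.1701899  0.07      ] [0.47593534 0.16188109 0.04      ]
```

{"method": "send_rows", "body": {
  "plan": [
    [255, 0, 0, 0.02, 0.006],
    [255, 0, 0, 0.025, 0],
    [255, 0, 0, 0.02, 0],
    [255, 0, 0, 0.012, 0],
    [255, 0, 0, 0.006, 0],
    [255, 0, 0, 0.002, 0],
    [255, 0, 0, 0, 0],
    [255, 0, 0, 0, 0]
  ]
}}

```text
time_s: 20.15
position: [0.5554, 0.0672, 0.044]
tcp_rot: [[0.15, 0.989, 0.002], [0.989, -0.15, -0.0], [0.0, 0.002, -1.0]]
force: [-0.2, 0.7, -1.4]
opening: 0.27
grasp_force: 30.0
```

{"method": "send_rows", "body": {
  "plan": [
    [255, 0, 0, 0.001, 0],
    [255, 0, 0, 0.001, 0],
    [255, 0, 0, 0, 0],
    [255, 0, 0, 0, 0]
  ]
}}

```text
time_s: 20.48
position: [0.5548, 0.0673, 0.0416]
tcp_rot: [[0.15, 0.989, 0.001], [0.989, -0.15, -0.0], [0.0, 0.001, -1.0]]
force: [0.0, 0.4, -1.9]
opening: 0.268
grasp_force: 30.0
```

{"method": "send_rows", "body": {
  "plan": [
    [255, 0, 0, 0.001, 0],
    [255, 0, 0, 0, 0],
    [255, 0, 0, 0, 0]
  ]
}}

```text
time_s: 20.73
position: [0.5549, 0.0673, 0.0409]
tcp_rot: [[0.15, 0.989, 0.001], [0.989, -0.15, -0.0], [0.0, 0.001, -1.0]]
force: [-0.3, 0.4, 3.8]
opening: 0.271
grasp_force: 30.0
```

{"method": "send_rows", "body": {
  "plan": [
    [255, 0, 0, 0.0007, 0],
    [255, 0, 0, 0, 0],
    [255, 0, 0, 0, 0]
  ]
}}

```text
time_s: 20.98
position: [0.5548, 0.0673, 0.0408]
tcp_rot: [[0.15, 0.989, 0.001], [0.989, -0.15, -0.0], [0.0, 0.001, -1.0]]
force: [-1.4, -0.6, 9.7]
opening: 0.274
grasp_force: 30.0
```

{"method": "send_rows", "body": {
  "plan": [
    [255, 0.004, 0, -0.0004, 0],
    [255, 0.005, 0, 0, 0],
    [255, 0.005, 0, 0, 0],
    [255, 0.005, 0, 0, 0],
    [255, 0.005, 0, 0, 0],
    [255, 0.003, 0, 0, 0],
    [255, 0, 0, 0, 0],
    [255, 0, 0, 0, 0]
  ]
}}

```text
time_s: 21.65
position: [0.5594, 0.0935, 0.0409]
tcp_rot: [[0.148, 0.989, 0.002], [0.989, -0.148, -0.001], [-0.001, 0.002, -1.0]]
force: [-0.6, -2.8, 6.9]
opening: 0.271
grasp_force: 30.0
```

{"method": "send_rows", "body": {
  "plan": [
    [255, 0.0, 0.003, 0, 0],
    [255, 0.0, 0.003, 0, 0],
    [255, 0, 0.002, 0, 0],
    [255, 0, 0.001, 0, 0],
    [255, 0, 0, 0, 0],
    [255, 0, 0, 0, 0]
  ]
}}

```text
time_s: 22.15
position: [0.5599, 0.0933, 0.0409]
tcp_rot: [[0.148, 0.989, -0.016], [0.989, -0.148, 0.0], [-0.002, -0.016, -1.0]]
force: [-13.6, -0.2, 20.2]
opening: 0.27
grasp_force: 30.0
```

X is blocked early: only 0.5 mm of travel at 14 N. I'll look at what it's touching.

```bash
python3 - <<'E'
from h import *
i,d,c=cap("wrist");save("w5",i,d,c)
i2,d2,c2=cap("scene");save("s5",i2,d2,c2)
s=read_state();print(s["position"],s["tcp_rot"].round(3),s["force"],s["moment"])
q=proj(c2,[[.57,.12,.03]])[0].astype(int);print(q)
x,y=q[0]-80,q[1]-60
b=cv2.resize(i2[y:y+120,x:x+160],(400,300),interpolation=cv2.INTER_CUBIC)
a=cv2.resize(i[20:260,100:420],(800,600),interpolation=cv2.INTER_CUBIC)
a[300:,400:]=b
cv2.imwrite("pics/w5b.png",cv2.convertScaleAbs(a,alpha=1.4))
E
```

```text
[0.55994003 0.0933431  0.04096466] [[ 0.148  0.989 -0.016]
 [ 0.989 -0.148  0.   ]
 [-0.002 -0.016 -1.   ]] [-13.29872047  -0.3791533   20.45967025] [-0.06970892  2.18011962  0.22729035]
[299 185]
```

View pics/w5b.png

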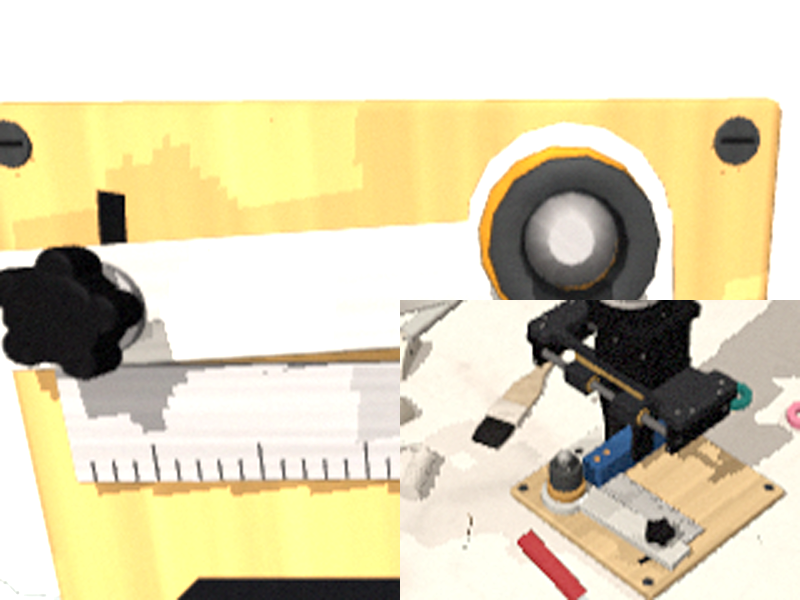

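The view shows the blade partly against the fence, with a wedge gap still open toward the stud. The inset hides the rail side, so I'll take a height profile across stock and rail from the depth.

```bash
cat > prof.py <<'E'
from h import *
import sys
def prof(n,ys):
    i,d,c=load(n)
    R=np.array(c["rotation"]);o=np.array(c["xyz"])
    v,u=np.mgrid[:400,:640]
    P=np.stack([(u-c["cx"])/c["fx"],(v-c["cy"])/c["fy"],np.ones_like(u)],-1)*d[...,None]@R.T+o
    X=P[...,0]*.9898-P[...,1]*.1426-.5600; Y=P[...,0]*.1426+P[...,1]*.9898-.2270
    for y in ys:
        m=(d>0)&(abs(Y-y)<.0015)&(P[...,2]>0)&(abs(X)<.045)
        k=np.argsort(X[m]); x=X[m][k]*1000; z=P[...,2][m][k]*1000
        print(int(y*1000)," ".join(f"{b}:{np.median(z[(x>=b)&(x<b+2)]):.0f}" for b in range(-40,36,2) if ((x>=b)&(x<b+2)).any()))
prof(sys.argv[1],[float(a)/1000 for a in sys.argv[2:]])
E
python3 prof.py w5 -12 -20 -28; python3 prof.py s5 -15 -25 -70 -90
```

```text
-12 -40:19 -38:18 -36:19 -34:19 -32:40 -30:41 -28:42 -26:41 -24:41 -22:42 -20:42 -18:42 -16:41 -14:41 -12:41 -10:41 -8:41 -6:13 -4:13 -2:14 0:24 2:23 4:23 6:23 8:23 10:23 12:23 14:24 16:23 18:23 20:23 22:23 24:23 28:13 30:13 34:1
-20 -40:122 -38:122 -36:122 -34:115 -32:40 -30:41 -28:41 -26:41 -24:41 -22:42 -20:41 -18:41 -16:41 -14:41 -12:41 -10:41 -8:40 -6:12 -4:13 -2:114 0:121 2:121 4:121 6:121 8:121 10:121 12:121 14:121 16:121 18:121 20:121 22:121 24:121 26:121 28:13 30:12 34:1
-28 -40:134 -38:134 -36:133 -34:134 -32:139 -30:138 -28:138 -26:138 -24:138 -22:138 -20:137 -18:137 -16:137 -14:137 -12:137 -10:138 -8:138 -6:138 -4:138 -2:135 0:133 2:122 4:132 6:131 8:132 10:132 12:127 14:132 16:131 18:122 20:122 22:122 24:122 26:133 28:135 30:135 32:134 34:132
-15 -40:113 -38:110 -36:187 -34:29 -32:206 -30:116 -28:41 -26:40 -24:38 -22:121 -20:38 -18:201 -16:121 -14:40 -12:37 -6:106 -4:264 -2:187 0:65 2:264 4:261 6:108 8:21 10:104 12:22 14:109 16:116 18:107 20:65
-25 -40:217 -38:241 -36:232 -34:253 -32:250 -30:252 -28:205 -26:212 -24:227 -22:109 -20:271 -18:158 -16:110 -14:112 -12:158 -8:207 -6:115 -4:170 -2:209 0:225 2:114 4:70 6:20 8:119 10:24 12:127 14:20 16:70 18:20 20:117 32:112 34:110
-70 -38:152 -36:152 -34:14
-90 -34:13 -32:24 -30:40 -26:40
```

The gap to the rail is still a real 7 mm: the stock spans X −32 to −7. The tool is tilted with a high Fz, so the leading edge is digging into the board. I'll back off, lift slightly, and try again just clear of the board.

{"method": "send_rows", "body": {
  "plan": [
    [255, 0, -0.004, -0.001, 0],
    [255, 0, -0.004, -0.001, 0],
    [255, 0, 0, -0.0005, 0],
    [255, 0, 0, 0, 0],
    [255, 0, 0, 0, 0]
  ]
}}

```text
time_s: 22.67
position: [0.5599, 0.0938, 0.042]
tcp_rot: [[0.15, 0.989, 0.0], [0.989, -0.15, 0.0], [0.0, 0.0, -1.0]]
force: [-1.2, 0.2, -2.3]
opening: 0.274
grasp_force: 30.0
```

{"method": "send_rows", "body": {
  "plan": [
    [255, 0, 0.001, 0, 0],
    [255, 0, 0.001, 0, 0],
    [255, 0, 0.001, 0, 0],
    [255, 0, 0, 0, 0],
    [255, 0, 0, 0, 0]
  ]
}}

```text
time_s: 23.08
position: [0.5629, 0.0934, 0.0424]
tcp_rot: [[0.15, 0.989, 0.0], [0.989, -0.15, 0.0], [0.0, 0.0, -1.0]]
force: [0.7, -0.2, -1.8]
opening: 0.271
grasp_force: 30.0
```

{"method": "send_rows", "body": {
  "plan": [
    [255, 0, 0.001, 0, 0],
    [255, 0, 0.001, 0, 0],
    [255, 0, 0.001, 0, 0],
    [255, 0, 0, 0, 0],
    [255, 0, 0, 0, 0]
  ]
}}

```text
time_s: 23.5
position: [0.5657, 0.0929, 0.0425]
tcp_rot: [[0.15, 0.989, 0.0], [0.989, -0.15, 0.0], [0.0, 0.0, -1.0]]
force: [0.2, 0.9, -2.5]
opening: 0.274
grasp_force: 30.0
```

{"method": "send_rows", "body": {
  "plan": [
    [255, 0, 0.001, 0, 0],
    [255, 0, 0, 0, 0],
    [255, 0, 0, 0, 0]
  ]
}}

```text
time_s: 23.75
position: [0.5659, 0.0928, 0.0424]
tcp_rot: [[0.15, 0.989, -0.001], [0.989, -0.15, 0.0], [-0.0, -0.001, -1.0]]
force: [-0.5, 0.3, -2.1]
opening: 0.273
grasp_force: 30.0
```

{"method": "send_rows", "body": {
  "plan": [
    [255, 0.001, 0, 0, 0],
    [255, 0.001, 0, 0, 0],
    [255, 0.001, 0, 0, 0],
    [255, 0.001, 0, 0, 0],
    [255, 0, 0, 0, 0],
    [255, 0, 0, 0, 0]
  ]
}}

```text
time_s: 24.25
position: [0.5664, 0.0968, 0.0422]
tcp_rot: [[0.15, 0.989, -0.002], [0.989, -0.15, 0.0], [-0.0, -0.002, -1.0]]
force: [-3.5, -1.0, -2.4]
opening: 0.272
grasp_force: 30.0
```

{"method": "send_rows", "body": {
  "plan": [
    [255, 0.001, 0, 0, 0],
    [255, 0.001, 0, 0, 0],
    [255, 0, 0, 0, 0],
    [255, 0, 0, 0, 0]
  ]
}}

```text
time_s: 24.58
position: [0.5667, 0.0985, 0.0423]
tcp_rot: [[0.15, 0.989, -0.002], [0.989, -0.15, -0.0], [-0.001, -0.002, -1.0]]
force: [-3.9, -3.6, -1.9]
opening: 0.276
grasp_force: 30.0
```

{"method": "send_rows", "body": {
  "plan": [
    [255, 0.001, 0, 0, 0],
    [255, 0, 0, 0, 0],
    [255, 0, 0, 0, 0]
  ]
}}

```text
time_s: 24.83
position: [0.5667, 0.0986, 0.0423]
tcp_rot: [[0.149, 0.989, -0.002], [0.989, -0.149, -0.002], [-0.002, -0.002, -1.0]]
force: [-4.9, -6.1, -2.5]
opening: 0.273
grasp_force: 30.0
```

{"method": "send_rows", "body": {
  "plan": [
    [255, 0.001, 0, 0, 0],
    [255, 0, 0, 0, 0],
    [255, 0, 0, 0, 0]
  ]
}}

```text
time_s: 25.08
position: [0.5667, 0.0986, 0.0423]
tcp_rot: [[0.149, 0.989, -0.003], [0.989, -0.149, -0.003], [-0.003, -0.002, -1.0]]
force: [-5.0, -9.9, -1.2]
opening: 0.273
grasp_force: 30.0
```

{"method": "send_rows", "body": {
  "plan": [
    [255, -0.0015, -0.001, 0, 0],
    [255, 0, 0, 0.0008, 0],
    [255, 0, 0, 0.0006, 0],
    [255, 0, 0, 0, 0],
    [255, 0, 0, 0, 0]
  ]
}}

```text
time_s: 25.5
position: [0.5667, 0.0985, 0.0415]
tcp_rot: [[0.15, 0.989, 0.0], [0.989, -0.15, -0.001], [-0.001, 0.0, -1.0]]
force: [-3.6, -6.1, 1.2]
opening: 0.269
grasp_force: 30.0
```

{"method": "send_rows", "body": {
  "plan": [
    [255, 0, 0, 0.0006, 0],
    [255, 0, 0, 0, 0],
    [255, 0, 0, 0, 0]
  ]
}}

```text
time_s: 25.75
position: [0.5667, 0.0985, 0.041]
tcp_rot: [[0.15, 0.989, 0.0], [0.989, -0.15, -0.001], [-0.001, 0.0, -1.0]]
force: [-3.4, -6.2, 1.6]
opening: 0.272
grasp_force: 30.0
```

{"method": "send_rows", "body": {
  "plan": [
    [255, 0, 0, 0.0005, 0],
    [255, 0, 0, 0, 0],
    [255, 0, 0, 0, 0]
  ]
}}

```text
time_s: 26.0
position: [0.5667, 0.0985, 0.0409]
tcp_rot: [[0.15, 0.989, 0.0], [0.989, -0.15, -0.001], [-0.001, 0.001, -1.0]]
force: [-4.5, -6.2, 3.9]
opening: 0.273
grasp_force: 30.0
```

{"method": "send_rows", "body": {
  "plan": [
    [255, 0.001, 0.001, 0, 0],
    [255, 0.001, 0.001, 0, 0],
    [255, 0.001, 0.001, 0, 0],
    [255, 0, 0, 0, 0],
    [255, 0, 0, 0, 0],
    [255, 0, 0, 0, 0]
  ]
}}

```text
time_s: 26.5
position: [0.5668, 0.0986, 0.0409]
tcp_rot: [[0.148, 0.989, -0.007], [0.989, -0.148, -0.005], [-0.006, -0.006, -1.0]]
force: [-10.0, -14.3, 8.3]
opening: 0.272
grasp_force: 30.0
```

```bash
python3 - <<'E'
from h import *
i,d,c=cap("wrist");save("w6",i,d,c)
s=read_state();print(s["position"],s["tcp_rot"].round(3),s["force"],s["moment"],s["time_s"])
g=cv2.cvtColor(i,cv2.COLOR_BGR2GRAY)
a=cv2.resize(i[20:260,100:420],(800,600),interpolation=cv2.INTER_CUBIC)
cv2.imwrite("pics/w6b.png",cv2.convertScaleAbs(a,alpha=1.1))
E
python3 prof.py w6 -6 -9 -12
```

```text
[0.56681847 0.09865946 0.04087872] [[ 0.148  0.989 -0.007]
 [ 0.989 -0.148 -0.005]
 [-0.006 -0.006 -1.   ]] [-10.07945171 -15.2889962    9.30320841] [-2.56109578  1.56811704 -0.04182827] 26.55
-6 -40:19 -38:18 -36:18 -34:18 -32:18 -30:18 -28:18 -26:29 -24:41 -22:41 -20:41 -18:42 -16:41 -14:42 -12:42 -10:41 -8:41 -6:41 -4:41 -2:41 0:13 2:13 4:13 6:13 8:14 10:13 12:13 14:13 16:14 18:14 20:13 22:13 24:13 26:13 28:13 30:13 32:2 34:1
-9 -40:109 -38:63 -36:112 -34:63 -32:108 -30:19 -28:19 -26:40 -24:41 -22:42 -20:41 -18:41 -16:41 -14:42 -12:42 -10:41 -8:42 -6:41 -4:41 -2:41 0:23 2:23 4:23 6:23 8:22 10:23 12:23 14:23 16:23 18:23 20:23 22:23 24:22 26:14 28:13 30:13 32:2 34:1
-12 -40:116 -38:116 -36:115 -34:116 -32:116 -30:115 -28:112 -26:39 -24:41 -22:41 -20:41 -18:41 -16:41 -14:41 -12:41 -10:41 -8:41 -6:41 -4:41 -2:41 0:24 2:23 4:114 6:115 8:115 10:115 12:115 14:115 16:115 18:115 20:115 22:115 24:115 26:115 28:115 30:115 32:116 34:1
```

View pics/w6b.png

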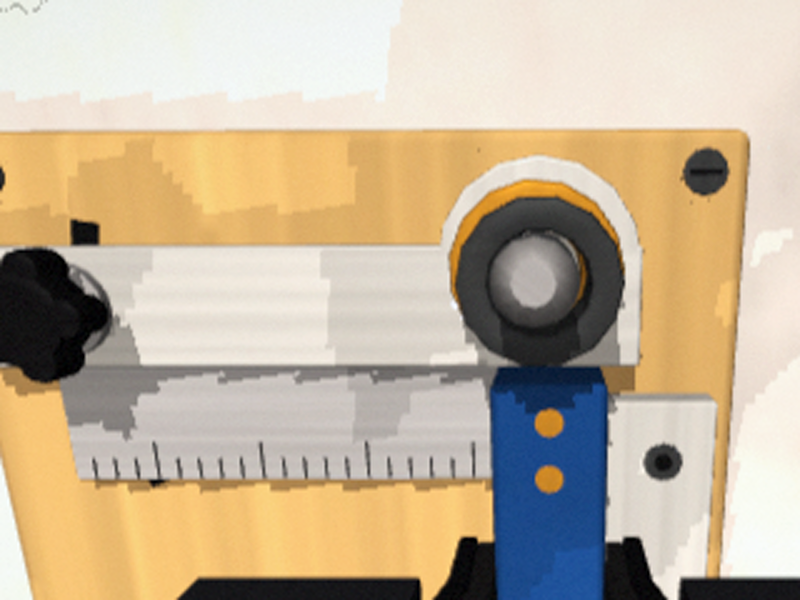

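The blade lies flush along the whole fence (seam level at v≈366), the stock is against the rail (u≈605), and the collar and washer are home. One numeric check of the angles remains.

```bash
python3 - <<'E'
from h import *
i,d,c=load("w6")
g=cv2.cvtColor(i,cv2.COLOR_BGR2GRAY).astype(float)
def edge(n,kind,rng,lo,hi,z):
    P=[]
    for k in range(*rng,3):
        l=(g[lo:hi,k-1:k+2].mean(1) if kind=='h' else g[k-1:k+2,lo:hi].mean(0))
        gr=np.abs(np.gradient(l)); j=gr.argmax(); o=0
        if 0<j<len(gr)-1: a,b,e=gr[j-1:j+2]; o=.5*(a-e)/(a-2*b+e+1e-9)
        P.append(pt(c,d,*((k,lo+j+o) if kind=='h' else (lo+j+o,k)),z)[:2])
    vx,vy,x,y=cv2.fitLine(np.array(P,np.float32),cv2.DIST_HUBER,0,.001,.001).ravel()
    print(n,round(float(x*.9898-y*.1426-.56),4),round(float(x*.1426+y*.9898-.227),4),"yaw",round(float((np.degrees(np.arctan2(vy,vx))+45)%90-45),2))
edge("board left",'h',(120,380),66,78,.012)
edge("fence outer",'h',(150,270),112,124,.022)
edge("seam",'h',(150,290),160,172,.022)
edge("blade inner",'h',(140,290),205,217,.017)
edge("stock left",'v',(180,230),290,303,.040)
edge("stock right",'v',(180,230),336,348,.040)
edge("board far",'v',(90,170),388,402,.012)
E
```

```text
board left -0.037 0.0506 yaw -8.36
fence outer -0.0703 0.0266 yaw -8.23
seam -0.0678 0.001 yaw -8.25
blade inner -0.0861 -0.0292 yaw -9.09
stock left -0.0242 -0.0159 yaw -7.99
stock right -0.0001 -0.0171 yaw -8.12
board far 0.0316 0.0237 yaw -8.36
```

Everything is square to within about 0.3°, with steady pushes of about 10 N and 15 N. Handing in.

```bash
python3 -c "
from rig import *
print(hand_in())"
```

```text
the job is handed in; nothing more can be done
None
```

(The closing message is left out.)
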